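# Glue stick from the lever dispenser

### The job

Get the glue stick out of the desk dispenser: press the lever pad on its side right down with the fingertips, so that the clear lid lifts, and hold it down until the stick has rolled out into the front tray; then ease the lever slowly all the way back up, so that the lid settles shut without slamming, and move clear. Work the lever only: do not touch the lid or the stick, pick nothing up, and leave the other things on the desk where they are.

Things in the scene. Friction and masses are not known exactly. Their poses are not given: they have to be found in the camera images.
- dispenser: White and grey desk dispenser, fixed; yaw within 0.35 rad. Origin: on the desk, under the lid's hinge, midway between the side walls; x to its back, y to its left. Housing x -110 to +55 mm, y -49 to +49 mm, 83 mm high (95 mm with the lid open). A ramp slopes down 12 degrees to the front, through the lid's opening, into an open tray (x -105 to -45 mm) with a front lip 42 mm high.
- lever_pad (a point): Centre of the top face of the grey pad (44 mm along x, 40 mm along y) on the steel lever at the dispenser's left side. At rest 60 mm in front (-x) of and 82 mm left (+y) of the dispenser's origin, 82 mm up. Press straight down: it sinks 31 mm to its stop (shifting 3 mm forward, tilting 0.32 rad); spring and lid push it back with 2 to 5 N. Closed fingertips fit on it.
- lever (a joint): Angle of the lever: 0 up (at rest) to 0.32 rad fully pressed. It springs back up when let go.
- lid (a joint): Angle of the lid: 0 shut to 1.02 rad fully open, 3.2 times the lever's angle. Let go, it snaps shut. It slams if it closes faster than 2 rad/s near the end (the pad rising at about 60 mm/s); a pad rise of 30 mm/s or less is gentle.
- lid_edge (a point): Middle of the free lower edge (a grey bar) of the clear lid panel, 98 mm wide, 60 mm long, 3 mm thick. Its hinge runs along y, 82 mm above the dispenser's origin; shut, the edge lies at x = -38 mm, 36 mm up. It swings forward and up. Not to be touched.
- glue_stick: White glue stick with black cap, 22 mm thick, 84 mm long; origin at its middle, length along its y. It starts lying across the ramp behind the shut lid, 11 mm in front of the dispenser's origin, 47 mm up. With the lid open it rolls by itself within about a second into the tray, resting against the lip 94 mm in front of the origin, 30 mm up. Not to be touched.
- eraser: Loose eraser, 21x44x12 mm, on the desk in front of the lever pad; bystander. Origin under its centre.
- clip_tin: Loose round tin, 63 mm across, 24 mm high, on the desk to the left of the dispenser, behind the pad; bystander. Origin under its centre.
- binder_clip: Loose black binder clip, 32x20x34 mm, on the desk to the right of the dispenser's tray; bystander. Origin under its centre.

How it is judged:
On the way:
1. the lid is held open by the lever (over 0.85 rad) until the glue stick is in the front tray (value of joint lid above 0.85 rad and x of glue_stick in the frame of dispenser below -0.075 m), for 0.2 s.
At the end, for the whole second after the job is handed in: The lid is shut (under 0.05 rad) and the glue stick lies at rest (under 20 mm/s) in the front tray: 75 to 105 mm in front of the dispenser's origin, within 30 mm of its middle, its centre below 45 mm (value of joint lid below 0.05 rad and x of glue_stick in the frame of dispenser between -0.105 and -0.075 m and y of glue_stick in the frame of dispenser between -0.03 and 0.03 m and z of glue_stick in the frame of dispenser below 0.045 m and linear speed of glue_stick below 0.02 m/s); the robot touches nothing.
It fails at once if the lid slammed (closing faster than 2 rad/s in its last 0.4 rad) (velocity of joint lid below -2 rad/s and value of joint lid below 0.4 rad).
It fails at once if the robot touched the lid (contact force between any of the fingers, the arm and lid above 0.5 N).
It fails at once if the robot touched the glue stick (contact force between any of the fingers, the arm and glue_stick above 0.3 N).
It fails at once if the glue stick was lifted (centre over 80 mm) (z of glue_stick in the frame of dispenser above 0.08 m).
It fails at once if a bystander was moved by more than 15 mm (distance of any of eraser, clip_tin, binder_clip from where it was at the start of the episode above 0.015 m).
It also fails if it takes over 35 s, if anything falls off the work surface, if the arm or the gripper's body presses on something with over 40 N, if the wrist force passes 120 N, or if a joint passes its speed limit or range.

### The arm

A 6-joint arm with a two-finger parallel gripper is mounted at the origin on the work surface; the furniture and walls round the work are solid. World frame = base frame: x ahead of the robot, y to its left, z up, the work surface at z = 0. Lengths are in m, angles in rad, forces in N, time in s.
With the tool pointing down it reaches from about 0.3 to 0.875 m from the base axis. Payload 6.4 kg.
Tool frame: the origin (TCP) lies midway between the tips of the shut fingers; the grasp point (between the pads) lies 19 mm behind it (env.grip_depth is the distance from the TCP to the grasp point, in m); z points along the fingers, y is the line along which they close (so a half turn about z gives the same grasp; the last joint's range is limited). The gripper opens to 85 mm and grips with 20 to 120 N. Pads are 22 mm wide; open, the fingers measure 114 mm over their backs; the gripper's body (76 mm by 85 mm) begins 54 mm behind the grasp point. The pads swing forward as they close: fully open they stand 13 mm farther back than shut.
Start: joints at [1.132, 0.181, 1.607, -0, 1.354, -0.206], TCP at [0.133, 0.56, 0.231] pointing down, gripper open.
Joint ranges: [-2.99, 2.99], [-0.89, 2.07], [0.3, 2.58], [-1.14, 4.28], [0, 2.63], [-3.12, 3.12]. Speed limits (rad/s): [2.57, 2.57, 3.01, 3.14, 3.14, 3.14].

### API

Orientations are given as [roll, pitch, yaw] about the fixed x, y, z axes, in that order (R = Rz(yaw) Ry(pitch) Rx(roll)).
In Python, from bench import sensors, optics, env, spotter gives the robot as it stands.
- The arm moves only by the tool jog_arm, never from a script. Its argument "plan" is a list of rows, each a list of 2 entries, a list of its own where there are three numbers: the shift along the world's x, y, z in m, then the turn, a rotation vector about the world's x, y, z in degrees. A call has 1 to 8 rows; each row shifts and turns the commanded pose from where the row before left it; what a row does not reach is not made up. A row lasts 1/10 s, in which the tool goes at most 50 mm and 8.59 degrees, less where a joint would pass 70% of its speed; a pose out of reach is approached as far as the arm can. A call with a gripper value outside its range is refused whole. "jaw" is the finger opening in m, from 0 to 0.0854, set as the call begins (left out, the last holds). The fingers move at their own pace and stop on an object; "newtons" is the grip in N (left out, the last holds). Time passes only in rows, so rows that do not move let the fingers close. It gives the time, the measured TCP pose, the force, the opening and the grip force at its end, in the units of the state.
- sensors.state(): the state, without advancing time (a new reading comes with each control period).
- optics.read_camera(name): name is "side" or "top" or "wrist"; returns the picture (420x560x3 uint8, red, green, blue); there is no depth.
- optics.camera_info(name): a dict with "mtx" (3x3 intrinsics, pixels), "R" (3x3) and "t" (3): a world point X has camera coordinates R X + t; the wrist camera has in their place "T_tool_cam" (4x4, takes a point from camera to tool coordinates, whose origin is the TCP and whose axes are the flange's). Camera axes: x right, y down, z forward; pixel columns grow to the right and rows downward; lengths in m; the calibration is good to about 2 mm. A picture is of the moment at which its call begins: read the wrist's pose just before it. camera_info takes no time and is no camera call.
- env.finish_job(): hands the job in; it is judged then, once.
Trained networks look in the newest picture that a camera, given by its name, has taken for a name from the list of things; names that differ only in an ending like _2 or _b are one class to them, and where a whole thing is asked for, a point or a joint stands for the part that bears it (a point fixed in the world has none). Each returns a list of dicts, best first, with "score" (0 to 1); they miss things now and then, are a little off and sometimes report something else, mostly with a low value. They report only what shows in the picture. A call takes as long as a camera call.
- spotter.find_in(camera, label): "at" ([row, column] in pixels, amid what is visible of it).
- spotter.masks_of(camera, label): "pixels" (420x560 bool, what is visible of it) and "at" ([row, column] in pixels, amid what is visible of it).
The state is a dict: "time": time; "joint_pos": joint angles; "qd": joint speeds; "joint_efforts": joint torques, N m; "tcp_pos": TCP position; "orientation": TCP orientation; "ft_force": force on the tool from outside, world axes, zero at the start; "wrist_torque": the same for the moment, N m; "grip_width": finger opening in m; "grip_force": force on a finger pad.
Only numpy, scipy, OpenCV 4.12 (cv2) and the standard library are available. Lean on these libraries where they do the work, as an engineer would, in place of code of your own. Each camera call takes 0.05 s, during which the arm holds its last target. There are 200 camera calls.

## Working session

There is one attempt and no reset: what is moved stays moved. The work goes in short steps, Python scripts to look and compute and a tool call to move; the robot and the scene stay as the last step left them, time stands still between calls to the robot, and variables do not carry over. Pictures are saved under pics/ and viewed, at most 10 in all, crops included, and the job is handed in when it is done.

Besides the shell and the picture viewer there is one more tool, called after "Request:" as a command line: name --argument value ..., lists and objects as JSON in quotes. jog_arm: Moves the arm, as the interface text tells. Its arguments: {"type":"object","properties":{"plan":{"type":"array"},"jaw":{"type":"number"},"newtons":{"type":"number"}},"required":["plan"]}

```bash
mkdir -p pics; python3 - <<'E'
from bench import sensors, optics, env, spotter
import cv2, numpy as np
s=sensors.state(); print(s['time'],s['tcp_pos'],s['orientation'],s['grip_width'])
ims=[]
for c in ['side','top']:
    im=optics.read_camera(c); ims.append(im)
    i=optics.camera_info(c); print(c,i['mtx'].tolist(),i['R'].tolist(),i['t'].tolist())
    for n in ['dispenser','lever_pad','lid_edge','glue_stick','eraser','clip_tin','binder_clip']:
        print(n,[(np.round(d['at']).tolist(),round(d['score'],2)) for d in spotter.find_in(c,n)[:2]])
    cv2.imwrite(f'pics/{c}0.png',im[:,:,::-1])
E
```

```text
0.0 [0.13240604 0.558989   0.23038252] [-3.13990827e+00 -3.68396842e-04  2.90875595e+00] 0.08568408331604754
side [[516.9295715306789, 0.0, 281.3088980637024], [0.0, 516.9295715306789, 203.30354506981087], [0.0, 0.0, 1.0]] [[-0.36328608546245894, 0.9316772482817812, 0.0008515535515917292], [0.759556171509376, 0.2967004859335082, -0.5788292010332925], [-0.5395346535963954, -0.20963379183926523, -0.815448361876894]] [0.2339317428473804, -0.33448924619358933, 1.3872888974524418]
dispenser [([243.0, 257.0], 0.93)]
lever_pad [([242.0, 294.0], 0.91)]
lid_edge [([237.0, 259.0], 0.96)]
glue_stick [([234.0, 256.0], 0.46)]
eraser [([238.0, 330.0], 0.77)]
clip_tin [([296.0, 284.0], 0.87)]
binder_clip [([159.0, 229.0], 0.61)]
top [[546.1071769768091, 0.0, 284.16005921181454], [0.0, 546.1071769768091, 200.9281639174099], [0.0, 0.0, 1.0]] [[-0.010284056954200116, -0.9998994675655161, -0.009761810014553639], [-0.9965554732247893, 0.011052058277060267, -0.08218905519323942], [0.08228868062060334, 0.00888294827396482, -0.9965689470737498]] [-0.06105780351377358, 0.5399539953313708, 0.9811367976766373]
dispenser [([170.0, 277.0], 0.95)]
lever_pad [([171.0, 239.0], 0.77)]
lid_edge [([166.0, 285.0], 0.76), ([212.0, 217.0], 0.43)]
glue_stick []
eraser [([211.0, 213.0], 0.56), ([168.0, 239.0], 0.55)]
clip_tin [([129.0, 238.0], 0.92)]
binder_clip [([278.0, 369.0], 0.59), ([167.0, 279.0], 0.29)]
```

View pics/side0.png

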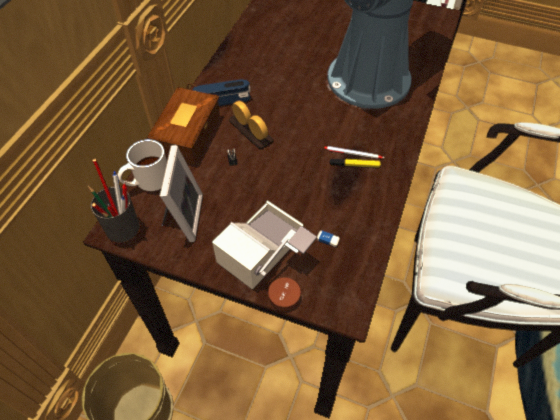

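View pics/top0.png

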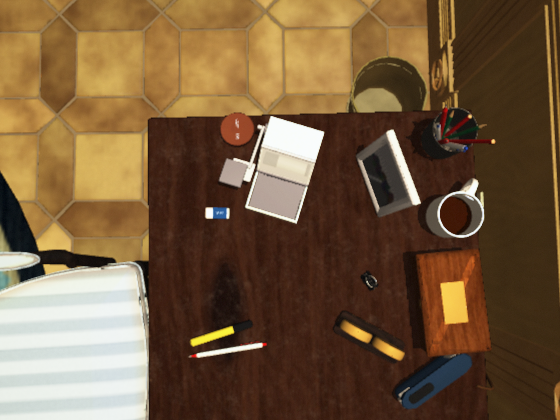

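Side: white dispenser at about (row 243, col 257), pad at (239, 300), eraser (238, 328), tin (292, 284). Top: dispenser back corners near (117, 270), (131, 324), front (208, 247), (221, 297), pad (173, 236). I'll get a zoom for better corners.

```bash
python3 - <<'E'
import cv2, numpy as np
a=cv2.imread('pics/top0.png')[105:235,200:340]; b=cv2.imread('pics/side0.png')[190:320,200:340]
cv2.imwrite('pics/z.png',np.hstack([cv2.resize(x,(400,371),interpolation=cv2.INTER_CUBIC) for x in (a,b)]))
E
```

```text
(no output)
```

View pics/z.png

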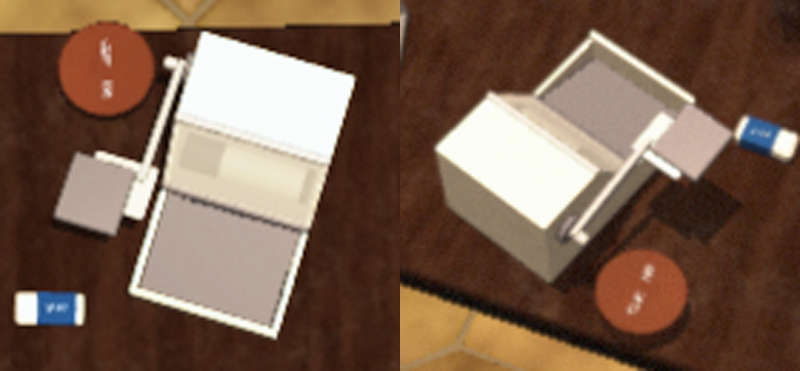

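```bash
cat > h.py <<'E'
import numpy as np
from bench import optics
from scipy.optimize import least_squares
P=np.array([[.055,.049,.083],[.055,-.049,.083],[-.11,.049,.042],[-.11,-.049,.042],[-.06,.082,.082]])
k=140/400
T=np.array([[203,32],[355,77],[131,293],[276,337],[95,194]])*k+[200,105]
S=np.array([[150,228],[36,150],[293,100],[193,32],[298,144]])*k+[200,190]
def w(p,Q):
    c,s=np.cos(p[2]),np.sin(p[2]); return Q@np.array([[c,s,0],[-s,c,0],[0,0,1]])+[p[0],p[1],0]
def proj(c,X):
    i=optics.camera_info(c); q=(X@np.array(i['R']).T+i['t'])@np.array(i['mtx']).T; return q[:,:2]/q[:,2:]
def back(c,uv,z):
    i=optics.camera_info(c);R=np.array(i['R']);o=-R.T@i['t'];d=R.T@np.linalg.solve(i['mtx'],[*uv,1]);return o+d*(z-o[2])/d[2]
E
python3 - <<'E'
from h import *
for cs in (['top'],['side'],['top','side']):
    f=lambda p:np.concatenate([(proj(c,w(p,P))-(T if c=='top' else S)).ravel() for c in cs])
    r=least_squares(f,[.6,-.05,-.27]); print(r.x.round(4),r.fun.round(1))
print(w(r.x,P).round(3))
for n,uv,z in [('eraser',(50,308),.012),('tin',(106,68),.024),('padT',(95,194),.082)]: print(n,back('top',np.array(uv)*k+[200,105],z).round(3))
print(back('side',np.array((298,144))*k+[200,190],.082).round(3))
E
```

```text
[ 0.6166 -0.076  -0.3036] [-0.2 -0.4  0.4 -0.3 -0.9  0.1  0.5  0.4  0.1  0.1]
[ 0.6189 -0.0733 -0.2978] [-0.8  1.3  0.2  0.4  1.8 -0.4  0.  -0.5 -1.1 -1.1]
[ 0.6174 -0.0749 -0.3011] [-0.9 -0.8 -0.3 -0.8 -1.4 -0.2  0.1 -0.1 -0.4 -0.2 -1.4  0.4 -0.2 -0.6
  1.4 -1.  -0.2 -1.2 -1.6 -1.8]
[[ 0.684 -0.044  0.083]
 [ 0.655 -0.138  0.083]
 [ 0.527  0.005  0.042]
 [ 0.498 -0.089  0.042]
 [ 0.584  0.021  0.082]]
eraser [0.519 0.057 0.012]
tin [0.674 0.019 0.024]
padT [0.584 0.02  0.082]
[0.587 0.025 0.082]
```

Request:
jog_arm --plan '[[[0.028,-0.033,0],[0,0,0]],[[0.028,-0.033,0],[0,0,0]],[[0.028,-0.033,0],[0,0,0]],[[0.028,-0.033,0],[0,0,-4]],[[0.028,-0.033,0],[0,0,0]],[[0.028,-0.033,0],[0,0,0]],[[0.028,-0.033,0],[0,0,0]],[[0.028,-0.033,0],[0,0,0]]]' --jaw 0

```text
time: 1.6
tcp_pos: [0.3576, 0.2941, 0.2316]
orientation: [3.141, 0.001, 2.839]
ft_force: [0.3, -0.2, -0.5]
grip_width: 0.0
grip_force: 0.0
```

Request:
jog_arm --plan '[[[0.028,-0.033,0],[0,0,0]],[[0.028,-0.033,0],[0,0,0]],[[0.028,-0.033,0],[0,0,0]],[[0.028,-0.033,0],[0,0,0]],[[0.028,-0.033,0],[0,0,0]],[[0.028,-0.033,0],[0,0,0]],[[0.028,-0.033,0],[0,0,0]],[[0,0,0],[0,0,0]]]'

```text
time: 2.4
tcp_pos: [0.5554, 0.0603, 0.2313]
orientation: [-3.141, 0.002, 2.834]
ft_force: [-1.0, 1.1, -0.8]
grip_width: 0.0004
grip_force: 0.0
```

Now above the pad and down to 110 mm, then a check picture.

Request:
jog_arm --plan '[[[0.03,-0.035,0],[0,0,0]],[[0,0,-0.03],[0,0,0]],[[0,0,-0.03],[0,0,0]],[[0,0,-0.03],[0,0,0]],[[0,0,-0.025],[0,0,0]],[[0,0,0],[0,0,0]],[[0,0,0],[0,0,0]]]'

```text
time: 3.1
tcp_pos: [0.5824, 0.03, 0.1166]
orientation: [-3.142, -0.001, 2.839]
ft_force: [0.7, -0.3, -0.6]
grip_width: 0.0001
grip_force: 0.0
```

```bash
python3 - <<'E'
from bench import sensors, optics
import cv2, numpy as np
print(sensors.state()['tcp_pos'])
a=optics.read_camera('wrist')[:,:,::-1]; b=optics.read_camera('side')[180:320,200:340,::-1]
cv2.imwrite('pics/w1.png',np.hstack([cv2.resize(a,(400,300)),cv2.resize(b,(300,300),interpolation=cv2.INTER_CUBIC)]))
E
```

```text
[0.58243386 0.03000256 0.11661449]
```

View pics/w1.png

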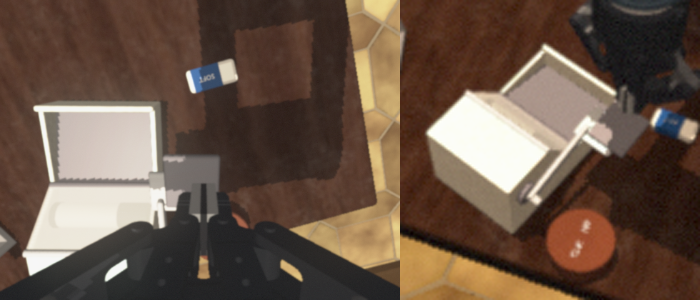

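The wrist view shows the closed tips over the pad (pad near (175, 190) in the composite), clear of lid and eraser. I'll correct a few mm and press.

Request:
jog_arm --plan '[[[0.002,-0.005,-0.015],[0,0,0]],[[0,0,-0.015],[0,0,0]],[[0,0,-0.008],[0,0,0]],[[0,0,-0.008],[0,0,0]],[[0,0,-0.005],[0,0,0]],[[0,0,0],[0,0,0]],[[0,0,0],[0,0,0]]]'

```text
time: 3.9
tcp_pos: [0.5845, 0.0246, 0.0654]
orientation: [-3.142, -0.0, 2.839]
ft_force: [-2.5, 0.2, 3.1]
grip_width: -0.0
grip_force: 1.7
```

Pressing with about 3.5 N. Continue down to the stop.

Request:
jog_arm --plan '[[[0,0,-0.004],[0,0,0]],[[0,0,-0.003],[0,0,0]],[[0,0,-0.002],[0,0,0]],[[0,0,0],[0,0,0]],[[0,0,0],[0,0,0]]]'

```text
time: 4.4
tcp_pos: [0.5851, 0.0245, 0.0566]
orientation: [3.141, 0.001, 2.839]
ft_force: [0.3, 1.6, 4.4]
grip_width: -0.0001
grip_force: 1.9
```

Request:
jog_arm --plan '[[[0,0,-0.002],[0,0,0]],[[0,0,-0.001],[0,0,0]],[[0,0,0],[0,0,0]]]'

```text
time: 4.7
tcp_pos: [0.5852, 0.0244, 0.0534]
orientation: [3.141, 0.001, 2.839]
ft_force: [0.2, 0.9, 4.4]
grip_width: -0.0001
grip_force: 2.0
```

Request:
jog_arm --plan '[[[0,0,-0.001],[0,0,0]],[[0,0,-0.001],[0,0,0]],[[0,0,0],[0,0,0]],[[0,0,0],[0,0,0]],[[0,0,0],[0,0,0]],[[0,0,0],[0,0,0]]]'

```text
time: 5.3
tcp_pos: [0.5853, 0.0244, 0.052]
orientation: [3.141, 0.001, 2.839]
ft_force: [0.3, 0.9, 7.8]
grip_width: -0.0002
grip_force: 3.9
```

```bash
python3 - <<'E'
from bench import sensors, optics
import cv2, numpy as np
s=sensors.state();print(s['tcp_pos'],s['ft_force'])
a=optics.read_camera('wrist')[:,:,::-1]; b=optics.read_camera('side')[180:320,200:340,::-1]
cv2.imwrite('pics/w2.png',np.hstack([cv2.resize(a,(400,300)),cv2.resize(b,(300,300),interpolation=cv2.INTER_CUBIC)]))
E
```

```text
[0.5852798  0.02443213 0.05201666] [0.29313296 0.85264123 7.84877415]
```

View pics/w2.png

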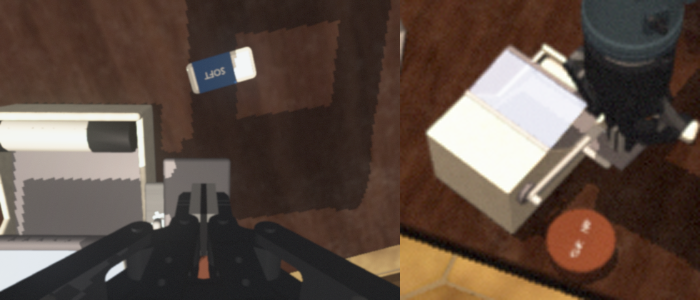

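The stick lies against the front lip (wrist view near (135, 65)), the lid is up, and the force rose at the stop. Hold briefly, then ease up at 15–20 mm/s.

Request:
jog_arm --plan '[[[0,0,0],[0,0,0]],[[0,0,0],[0,0,0]],[[0,0,0],[0,0,0]],[[0,0,0],[0,0,0]],[[0,0,0.001],[0,0,0]],[[0,0,0.0015],[0,0,0]],[[0,0,0.0015],[0,0,0]],[[0,0,0.0015],[0,0,0]]]'

```text
time: 6.2
tcp_pos: [0.5848, 0.0244, 0.057]
orientation: [3.142, 0.0, 2.839]
ft_force: [2.5, -0.3, 2.8]
grip_width: 0.0001
grip_force: 1.8
```

Request:
jog_arm --plan '[[[0,0,0.0015],[0,0,0]],[[0,0,0.0015],[0,0,0]],[[0,0,0.0015],[0,0,0]],[[0,0,0.0015],[0,0,0]],[[0,0,0.0015],[0,0,0]],[[0,0,0.0015],[0,0,0]],[[0,0,0.0015],[0,0,0]],[[0,0,0.0015],[0,0,0]]]'

```text
time: 7.0
tcp_pos: [0.5844, 0.0245, 0.0687]
orientation: [-3.141, -0.001, 2.839]
ft_force: [1.8, -1.0, 1.2]
grip_width: 0.0
grip_force: 1.2
```

Request:
jog_arm --plan '[[[0,0,0.0015],[0,0,0]],[[0,0,0.0015],[0,0,0]],[[0,0,0.0015],[0,0,0]],[[0,0,0.0015],[0,0,0]],[[0,0,0.0015],[0,0,0]],[[0,0,0.0015],[0,0,0]],[[0,0,0.0015],[0,0,0]],[[0,0,0.0015],[0,0,0]]]'

```text
time: 7.8
tcp_pos: [0.5845, 0.0245, 0.0808]
orientation: [3.142, -0.0, 2.839]
ft_force: [1.0, 0.2, 1.1]
grip_width: -0.0005
grip_force: 0.8
```

Request:
jog_arm --plan '[[[0,0,0.0015],[0,0,0]],[[0,0,0.0015],[0,0,0]],[[0,0,0.0015],[0,0,0]],[[0,0,0.0015],[0,0,0]],[[0,0,0.0015],[0,0,0]],[[0,0,0.0015],[0,0,0]]]'

```text
time: 8.4
tcp_pos: [0.5844, 0.0245, 0.0897]
orientation: [-3.141, -0.001, 2.839]
ft_force: [-0.5, -0.2, 0.2]
grip_width: -0.0002
grip_force: 0.0
```

Contact is released above rest height; move clear and check.

Request:
jog_arm --plan '[[[0,0,0.02],[0,0,0]],[[0,0,0.03],[0,0,0]],[[0,0,0.04],[0,0,0]],[[-0.02,0.03,0.03],[0,0,0]],[[-0.02,0.04,0],[0,0,0]],[[-0.02,0.04,0],[0,0,0]],[[-0.02,0.04,0],[0,0,0]],[[0,0,0],[0,0,0]]]'

```text
time: 9.2
tcp_pos: [0.5019, 0.1786, 0.2099]
orientation: [3.14, -0.002, 2.844]
ft_force: [0.4, -0.8, -0.0]
grip_width: 0.0005
grip_force: 0.0
```

```bash
python3 - <<'E'
from bench import sensors, optics
import cv2, numpy as np
s=sensors.state();print(s['tcp_pos'],s['ft_force'])
a=optics.read_camera('top')[105:235,200:340,::-1]; b=optics.read_camera('side')[190:320,200:340,::-1]
cv2.imwrite('pics/w3.png',np.hstack([cv2.resize(x,(400,371),interpolation=cv2.INTER_CUBIC) for x in (a,b)]))
E
```

```text
[0.50190684 0.17862936 0.20989188] [ 0.4395538  -0.79027428 -0.03903594]
```

View pics/w3.png

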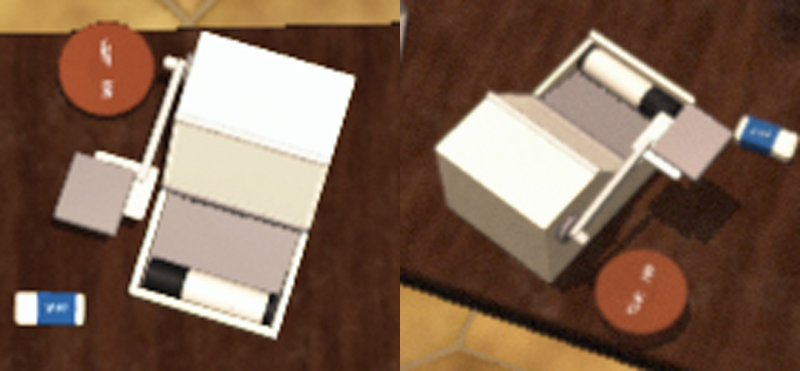

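The stick is at the lip in the tray (composite near (292, 207)), the lid is shut, the lever is up, and the eraser and tin have not moved.

```bash
python3 -c "
from bench import env
print(env.finish_job())"
```

```text
the job is handed in; nothing more can be done
None
```

The glue stick is in the front tray, the lid was eased shut at about 15 mm/s of pad rise, the arm is clear, and the job is handed in; no verdict came back.

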